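Feel out the squeegee carriage

TASK

The squeegee carriage of the printing unit drags somewhere because paste has dried inside its track: by its black handle, press it gently home into the blue stop's rubber buffer, then stroke it through its full travel until it presses gently into the yellow stop's buffer, feeling all the way for sticky spots. Then bring it back to the stickiest spot, let go and leave it standing there so that it can be cleaned. Do not ram the stops, and leave the tubs and tools lying where they are.

Things in the scene. Friction and masses are not known exactly. Their poses are not given: they have to be found in the camera images.
- unit: Bench-top screen printing unit, bolted down: an aluminium track (46 mm wide, 520 mm long) and, beyond it, a wooden screen frame on a board. Origin: on the table under the middle of the track; y runs along the track, x away from the robot across the screen.
- carriage: Red squeegee carriage, 90 mm long along the track (45 mm each way), top 116 mm up, with an aluminium arm out over the screen (+x side, blade taken off). Axes as unit's; origin at table height under its middle, on the track's centre line; it slides along y only and stays where it is left. 0.55 to 0.9 kg; about 1.5 N slides it where the track is clean.
- handle (a point): Centre of the carriage's black upright round handle: 30 mm in diameter, 46 mm tall (126 to 172 mm above the table), fixed to the carriage over its middle. Nothing stands higher than 140 mm within 200 mm of it.
- track_top (a point): Middle of the track's top face, 90 mm up, axes as unit's. The track is closed: the dried paste is inside, unseen (stains outside mean nothing), in two spots, each 48 mm long with a level 18 mm top of steady drag, one either side of the middle, 50 mm or more apart, elsewhere each time. A sprung wiper under the carriage's middle rides over it: on top, about 5 N slides it at the lesser, 10 N at the stickiest (16 N climbing on).
- stop_blue: Blue end stop clamped on the track, 30 mm long along it, 60 mm across, wing screw to 136 mm. Origin at table height under its middle, on the track's centre line. A rubber buffer stands 12 mm out of each end face, 104 mm up: the carriage meets it when their middles are 72 mm apart. It gives 1 mm for each 2 N, 7 mm at most, then is solid. Which end it is clamped at changes.
- stop_yellow: Yellow end stop at the other end of the track, otherwise the same as the blue one.
- tub_pink: Closed pink paste tub, 104 mm in diameter, 105 mm tall, origin under its middle. Not to be disturbed.
- tub_green: Closed green paste tub with black lid, 88 mm in diameter, 85 mm tall, origin under its middle. Not to be disturbed.
- squeegee: Wooden squeegee blade lying flat, 180 x 75 x 26 mm, origin under its middle. Not to be disturbed.
- print_block: Carved wooden printing block with a bar grip, 95 x 75 x 52 mm, origin under its middle. Not to be disturbed.
- tape_roll: Roll of paper tape lying flat, 96 mm across, 25 mm high, origin under its middle. Not to be disturbed.
- wrench: Steel wrench 140 mm long lying in front of the track. Not to be disturbed.
- brush: Flat brush 190 mm long with a wooden handle. Not to be disturbed.

How it is judged:
On the way, in this order (a step that is already met when the one before it is completed fails the run):
1. the carriage is pressed lightly home against the blue stop's buffer (over 1 N) (contact force between carriage and stop_blue above 1 N), for 0.2 s.
2. after a full stroke, the carriage is pressed lightly against the yellow stop's buffer (over 1 N) (contact force between carriage and stop_yellow above 1 N), for 0.2 s.
At the end, for the whole second after the job is handed in: The carriage stands still and released on the stickiest spot, off both stops: the dried paste there bears on its wiper with more than 6.5 N (the carriage's middle within about 13 mm of the middle of that spot; the lesser spot bears with about 4 N only) (contact force between carriage and anything else above 6.5 N and contact force between carriage and stop_blue below 0.1 N and contact force between carriage and stop_yellow below 0.1 N and linear speed of carriage below 0.005 m/s); the robot touches nothing.
It fails at once if the carriage is rammed against a stop (over 20 N) (contact force between carriage and stop_blue above 20 N or contact force between carriage and stop_yellow above 20 N).
It fails at once if a tub, tool or other thing on the table is shifted by more than 15 mm (distance of any of tub_pink, tub_green, squeegee, print_block, tape_roll, wrench, brush from where it was at the start of the episode above 0.015 m).
It also fails if it takes over 72 s, if anything falls off the work surface, if the arm or the gripper's body presses on something with over 40 N, if the wrist force passes 120 N, or if a joint passes its speed limit or range.

ROBOT

A 6-joint arm with a two-finger parallel gripper is mounted at the origin on the work surface. World frame = base frame: x ahead of the robot, y to its left, z up, the work surface at z = 0. Lengths are in m, angles in rad, forces in N, time in s.
With the tool pointing down it reaches from about 0.375 to 0.975 m from the base axis. Payload 3.8 kg.
Tool frame: the origin (TCP) lies midway between the tips of the shut fingers; the grasp point (between the pads) lies 19 mm behind it; z points along the fingers, y is the line along which they close (so a half turn about z gives the same grasp; the last joint's range is limited). The gripper opens to 85 mm and grips with 20 to 120 N. Pads are 22 mm wide; open, the fingers measure 114 mm over their backs; the gripper's body (76 mm by 85 mm) begins 54 mm behind the grasp point. The pads swing forward as they close: fully open they stand 13 mm farther back than shut.
Start: joints at [-1.316, 0.264, 1.604, -0, 1.274, -0.037], TCP at [0.194, -0.646, 0.231] pointing down, gripper open.
Joint ranges: [-2.63, 2.63], [-0.94, 2.18], [0.31, 2.57], [-1.31, 4.45], [0, 2.66], [-2.55, 2.55]. Speed limits (rad/s): [2.57, 2.57, 3.14, 3.14, 3.14, 3.14].

INTERFACE

Orientations are given as a rotation vector (axis times angle).
In Python, from workcell import bot gives the robot as it stands.
- The arm moves only by the tool step_arm, never from a script. Its argument "motion" is a list of rows, each a list of 5 numbers: the finger opening in cm, from 0 to 8.54, then the shift along the tool's x, y, z in cm, then the turn about the tool's z in degrees. In form: [[claw, dx, dy, dz, twist], ...]. A call has 1 to 20 rows; each row is the pose to reach, as a shift and turn from the pose commanded when the call began, along the tool's axes at that moment; what a row does not reach only later rows make up. A row lasts 1/10 s, in which the tool goes at most 50 mm and 8.59 degrees, less where a joint would pass 70% of its speed; a pose out of reach is approached as far as the arm can. A call with a gripper value outside its range is refused whole. The fingers move at their own pace and stop on an object; "force" is the grip in N (left out, the last holds). Time passes only in rows, so rows that repeat a pose let the fingers close. It gives the time, the measured TCP pose, the force, the opening and the grip force at its end, in the units of the state.
- bot.read_state(): the state, without advancing time (a new reading comes with each control period).
- bot.read_camera(name): name is "scene" or "top" or "wrist"; returns (picture, depth): 384x512x3 uint8, red, green, blue; 384x512 float32, m along the optical axis (not along the pixel's ray), 0 where there is no reading.
- bot.calibration(name): a dict with "mtx" (3x3 intrinsics, pixels), "k1" (the pictures are not rectified: a ray, as slopes to the right and down, at radius r is drawn at 1 + k1 r^2 times it, then the intrinsics apply), "origin" and "orientation" of the camera in the world; the wrist camera has in their place "T_tool_cam" (4x4, takes a point from camera to tool coordinates, whose origin is the TCP and whose axes are the flange's). Camera axes: x right, y up, looking along -z (the intrinsics and any distortion apply to the point x, -y, -z); pixel columns grow to the right and rows downward; lengths in m; the calibration is good to about 2 mm. A picture is of the moment at which its call begins: read the wrist's pose just before it. calibration takes no time and is no camera call.
- bot.finish_job(): hands the job in; it is judged then, once.
The state is a dict: "time": time; "q": joint angles; "joint_vel": joint speeds; "joint_torque": joint torques, N m; "tool_pos": TCP position; "tcp_rot": TCP orientation; "wrist_force": force on the tool from outside, world axes, zero at the start; "torque": the same for the moment, N m; "width": opening from 0.0 (shut) to 1.0 (fully open); "grip_force": force on a finger pad.
Only numpy, scipy, OpenCV 4.12 (cv2) and the standard library are available. Lean on these libraries where they do the work, as an engineer would, in place of code of your own. Each camera call takes 0.05 s, during which the arm holds its last target. There are 200 camera calls.

## Working session

There is one attempt and no reset: what is moved stays moved. The work goes in short steps, Python scripts to look and compute and a tool call to move; the robot and the scene stay as the last step left them, time stands still between calls to the robot, and variables do not carry over. Pictures are saved under pics/ and viewed, at most 10 in all, crops included, and the job is handed in when it is done.

Besides the shell and the picture viewer there is one more tool, called after "Emit:" by a JSON object that holds its "fn" and its "kwargs". step_arm: Moves the arm, as the interface text tells. Its arguments: {"type":"object","properties":{"motion":{"type":"array","items":{"type":"array","items":{"type":"number"}}},"force":{"type":"number"}},"required":["motion"]}

```bash
mkdir -p pics; cat > h.py <<'E'
import numpy as np, cv2
from workcell import bot
from scipy.spatial.transform import Rotation as R
def cloud(name):
    s=bot.read_state()
    pic,d=bot.read_camera(name); c=bot.calibration(name)
    K=np.array(c["mtx"]); h,w=d.shape
    u,v=np.meshgrid(np.arange(w),np.arange(h))
    p=cv2.undistortPoints(np.stack([u,v],-1).reshape(-1,1,2).astype(float),K,np.array([c["k1"],0,0,0.])).reshape(h,w,2)
    P=np.stack([p[...,0]*d,-p[...,1]*d,-d],-1)
    if "origin" in c:
        o=np.array(c["orientation"]); M=o if o.shape==(3,3) else R.from_rotvec(o).as_matrix()
        W=P@M.T+np.array(c["origin"])
    else:
        T=np.array(c["T_tool_cam"]); W=P@T[:3,:3].T+T[:3,3]
        W=W@R.from_rotvec(s["tcp_rot"]).as_matrix().T+np.array(s["tool_pos"])
    W[d==0]=np.nan
    return pic,d,W
E
python3 - <<'E'
from h import *
print(bot.read_state()); 
for n in("scene","top"):
    print(n,bot.calibration(n))
    p,d,W=cloud(n); np.save(n+".npy",W); cv2.imwrite(f"pics/{n}.png",p[...,::-1]); np.save(n+"_p.npy",p)
E
```

```text
{'time': 0.0, 'q': array([-1.31593770e+00,  2.64782127e-01,  1.60541219e+00, -1.43647313e-05,
        1.27368944e+00, -3.69028200e-02]), 'joint_vel': array([-0.00097686,  0.0012405 , -0.00190323,  0.00057397, -0.00108305,
       -0.00096062]), 'joint_torque': array([-1.67031849e-03, -5.15101790e+01, -3.67310286e+01, -1.15591329e-04,
        1.25000239e-02,  4.47764705e-06]), 'tool_pos': array([ 0.19395997, -0.64575199,  0.22992188]), 'tcp_rot': array([-3.10597064e+00, -4.56349723e-01,  4.12562437e-04]), 'wrist_force': array([-0.06589486,  0.5831017 ,  0.42744895]), 'torque': array([ 0.01222551, -0.02692651, -0.01570009]), 'grip_force': 0.0, 'width': 1.003697693807873}
scene {'mtx': array([[391.59075815,   0.        , 257.17443681],
       [  0.        , 391.59075815, 193.60158755],
       [  0.        ,   0.        ,   1.        ]]), 'k1': -0.11728057622129129, 'origin': array([1.5171987 , 0.47152096, 0.9355564 ]), 'orientation': array([0.61161708, 0.95809408, 1.81403322])}
top {'mtx': array([[356.74715427,   0.        , 256.8392269 ],
       [  0.        , 356.74715427, 188.01690906],
       [  0.        ,   0.        ,   1.        ]]), 'k1': -0.004607970679348672, 'origin': array([ 0.38892155, -0.00960956,  1.23607667]), 'orientation': array([ 0.06697601, -0.02545338, -1.55078271])}
```

View pics/top.png

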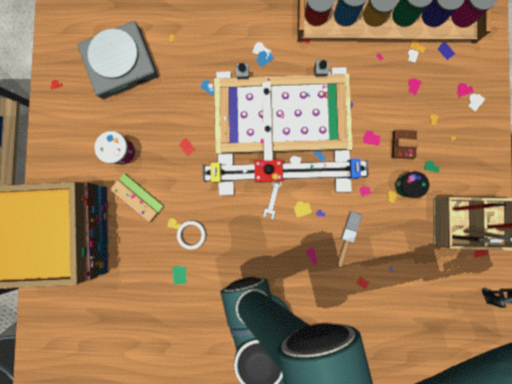

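View pics/scene.png

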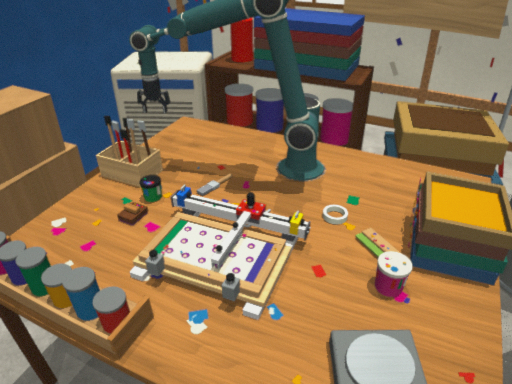

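The top view shows the carriage and handle at about (267,170), the yellow stop at (213,172) and the blue stop at (357,168). The scene view agrees.

```bash
python3 - <<'E'
from h import *
for n in("top","scene"):
    W=np.load(n+".npy");p=np.load(n+"_p.npy"); hsv=cv2.cvtColor(p,cv2.COLOR_RGB2HSV).astype(int)
    H,S,V=hsv[...,0],hsv[...,1],hsv[...,2]
    x,y,z=[W[...,i] for i in range(3)]
    box=(x>.3)&(x<.6)&(abs(y)<.4)&(z>.085)&(z<.2)
    def st(l,m):
        q=W[m&box]; print(n,l,len(q),np.nanmedian(q,0).round(4),q.min(0).round(4),q.max(0).round(4)) if len(q) else print(l,0)
    st("blue",(abs(H-108)<12)&(S>150)&(y<0))
    st("yellow",(abs(H-27)<6)&(S>150)&(y>0))
    st("red",((H<6)|(H>174))&(S>150))
    st("handle",(z>.15)&(V<90))
    st("handletop",(z>.166)&(V<90))
    m=box&(abs(z-.09)<.006)&(S<60); q=W[m]; 
    st("track",m)
E
```

```text
top blue 127 [ 0.5198 -0.2828  0.1152] [ 0.4947 -0.3033  0.1067] [ 0.5526 -0.2706  0.133 ]
top yellow 99 [0.5033 0.148  0.1145] [0.4727 0.1387 0.0904] [0.5322 0.1711 0.1205]
top red 415 [ 0.51   -0.0097  0.1155] [ 0.4771 -0.0579  0.1095] [0.5451 0.0317 0.1723]
top handle 62 [ 0.5095 -0.0132  0.1688] [ 0.4978 -0.0253  0.1623] [ 0.522  -0.001   0.1752]
top handletop 51 [ 0.5098 -0.0131  0.169 ] [ 0.5005 -0.025   0.1669] [ 0.522  -0.0039  0.1752]
top track 1481 [ 0.5137 -0.1131  0.0898] [ 0.4768 -0.3314  0.085 ] [0.5525 0.1975 0.0959]
scene blue 107 [ 0.5475 -0.2821  0.1135] [ 0.5041 -0.3138  0.0851] [ 0.5618 -0.2709  0.1218]
scene yellow 149 [0.526  0.1587 0.1135] [0.4749 0.1289 0.0865] [0.539  0.1727 0.1253]
scene red 256 [0.528  0.002  0.1159] [ 0.4811 -0.0562  0.0946] [0.5535 0.0329 0.1437]
scene handle 54 [ 0.5214 -0.0117  0.1659] [ 0.5074 -0.024   0.1506] [ 5.292e-01 -5.000e-04  1.729e-01]
scene handletop 27 [ 0.5184 -0.0122  0.1702] [ 0.5074 -0.024   0.1664] [ 0.5287 -0.0035  0.1729]
scene track 804 [ 0.5221 -0.0954  0.0904] [ 0.4813 -0.3336  0.0852] [0.5521 0.1998 0.096 ]
```

```bash
cat >> h.py <<'E'
def to_tool(xyz,ydir):
    s=bot.read_state(); M=R.from_rotvec(s["tcp_rot"]).as_matrix()
    d=M.T@(np.array(xyz)-s["tool_pos"])*100
    v=M.T@np.append(ydir,0); tw=np.degrees(np.arctan2(-v[0],v[1])); tw=(tw+90)%180-90
    return d.round(2),tw.round(2)
E
python3 - <<'E'
from h import *
for n in("top","scene"):
    W=np.load(n+".npy");p=np.load(n+"_p.npy");x,y,z=[W[...,i] for i in range(3)]
    m=(abs(z-.09)<.005)&(x>.47)&(x<.56)&(y>-.34)&(y<.21)&((y<-.09)|(y>.06)); q=W[m]
    # centre line by strips
    ys=[];cs=[]
    for a in np.arange(-.33,.2,.01):
        k=q[abs(q[:,1]-a)<.008]
        if len(k)>15: ys.append(a);cs.append((np.percentile(k[:,0],3)+np.percentile(k[:,0],97))/2)
    ys=np.array(ys);cs=np.array(cs);f=np.polyfit(ys,cs,1)
    r=cs-np.polyval(f,ys);k=abs(r)<.004;f=np.polyfit(ys[k],cs[k],1);print(n,f,k.sum(),len(k),np.polyval(f,-.0125),q[:,1].min(),q[:,1].max())
yd=np.array([.04,-1.]);yd/=np.linalg.norm(yd)
print(to_tool([.511,-.0125,.23],yd), R.from_rotvec(bot.read_state()["tcp_rot"]).as_matrix().round(3))
E
```

```text
top [-0.04630533  0.51015715] 33 33 0.5107359626150105 -0.331376669180884 0.19745381118037272
scene [-0.04699069  0.51504058] 28 32 0.5156279606903459 -0.3350246623717917 0.1998155919901533
(array([ 48.57, -51.53,   0.12]), np.float64(14.43)) [[ 0.958  0.288 -0.001]
 [ 0.288 -0.958  0.002]
 [ 0.    -0.002 -1.   ]]
```

Emit:
{"fn": "step_arm", "kwargs": {"motion": [[8.5,1.4,-1.5,0,1],[8.5,4.2,-4.5,0,2],[8.5,7,-7.5,0,3],[8.5,10,-10.6,0,4],[8.5,13,-13.8,0,5],[8.5,16,-17,0,6],[8.5,19,-20.2,0,7],[8.5,22,-23.4,0,8],[8.5,25,-26.5,0,9],[8.5,28,-29.7,0,10],[8.5,31,-32.9,0,11],[8.5,34,-36.1,0,12],[8.5,37,-39.3,0,13],[8.5,40,-42.5,0,14],[8.5,43,-45.6,0,14],[8.5,46,-48.7,0,14],[8.5,48,-50.8,0,14],[8.5,48.6,-51.5,0,14],[8.5,48.6,-51.5,0,14],[8.5,48.6,-51.5,0,14]]}}

```text
time: 2.1
tool_pos: [0.5108, -0.0141, 0.2309]
tcp_rot: [3.14, 0.075, -0.002]
wrist_force: [0.4, 0.1, -0.1]
width: 0.994
grip_force: 0.0
```

```bash
python3 - <<'E'
from h import *
s=bot.read_state();print(s["time"],s["tool_pos"],s["wrist_force"])
p,d,W=cloud("wrist");cv2.imwrite("pics/w1.png",p[...,::-1])
x,y,z=[W[...,i] for i in range(3)]
m=(z>.155)&(z<.18)&(abs(x-.511)<.04)&(abs(y+.0125)<.04);q=W[m]
c=(q.min(0)+q.max(0))/2; print(len(q),np.median(q,0),q.min(0),q.max(0))
yd=np.array([.0466,-1.]);yd/=np.linalg.norm(yd)
print(to_tool([*np.median(q,0)[:2],.131],yd))
E
```

```text
2.1 [ 0.5108292  -0.01414792  0.23088556] [ 0.44997878  0.10063727 -0.0546103 ]
1406 [ 0.51689623 -0.01301419  0.16990753] [ 0.50041446 -0.0276236   0.15500207] [0.52826578 0.00166807 0.17364321]
(array([ 0.62, -0.12, 10.  ]), np.float64(0.0))
```

View pics/w1.png

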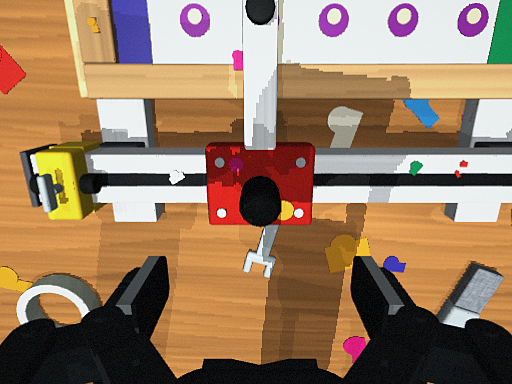

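The wrist picture shows the black handle at (260,200), midway between the fingers and slightly ahead in x. I'll descend and grip.

Emit:
{"fn": "step_arm", "kwargs": {"motion": [[8.5,0.1,0,1,0],[8.5,0.3,-0.1,3,0],[8.5,0.4,-0.1,5,0],[8.5,0.4,-0.1,7,0],[8.5,0.4,-0.1,8.5,0],[8.5,0.4,-0.1,9.5,0],[8.5,0.4,-0.1,9.9,0],[8.5,0.4,-0.1,9.9,0]], "force": 40}}

```text
time: 2.95
tool_pos: [0.5152, -0.0125, 0.1319]
tcp_rot: [-3.141, -0.074, 0.001]
wrist_force: [0.7, -0.1, 0.9]
width: 0.995
grip_force: 0.0
```

Emit:
{"fn": "step_arm", "kwargs": {"motion": [[6,0,0,0,0],[4.5,0,0,0,0],[3.5,0,0,0,0],[3,0,0,0,0],[2,0,0,0,0],[2,0,0,0,0],[2,0,0,0,0],[2,0,0,0,0]], "force": 40}}

```text
time: 3.75
tool_pos: [0.516, -0.0123, 0.1332]
tcp_rot: [3.141, 0.075, 0.002]
wrist_force: [-1.5, -0.4, 5.5]
width: 0.337
grip_force: 39.6
```

Emit:
{"fn": "step_arm", "kwargs": {"motion": [[2,0,0,0,0],[2,0,0,0,0],[2,0,0,0,0]]}}

```text
time: 4.05
tool_pos: [0.516, -0.0123, 0.1332]
tcp_rot: [3.141, 0.075, 0.002]
wrist_force: [-1.1, -0.4, 6.2]
width: 0.337
grip_force: 39.6
```

Emit:
{"fn": "step_arm", "kwargs": {"motion": [[2,0,0.2,0,0],[2,0,0.6,0,0],[2,0,1,0,0]]}}

```text
time: 4.35
tool_pos: [0.5164, -0.0216, 0.1332]
tcp_rot: [-3.139, -0.074, -0.002]
wrist_force: [-2.0, 3.1, 6.5]
width: 0.337
grip_force: 39.7
```

Emit:
{"fn": "step_arm", "kwargs": {"motion": [[2,0,0.4,0,0],[2,0,0.8,0,0],[2,0,1.2,0,0]]}}

```text
time: 4.65
tool_pos: [0.517, -0.0334, 0.1332]
tcp_rot: [-3.139, -0.074, -0.002]
wrist_force: [-1.8, 4.5, 5.6]
width: 0.335
grip_force: 39.7
```

Emit:
{"fn": "step_arm", "kwargs": {"motion": [[2,0,0.4,0,0],[2,0,0.8,0,0],[2,0,1.2,0,0]]}}

```text
time: 4.95
tool_pos: [0.5175, -0.0454, 0.1332]
tcp_rot: [-3.139, -0.074, -0.002]
wrist_force: [-2.4, 3.7, 5.4]
width: 0.338
grip_force: 39.7
```

Emit:
{"fn": "step_arm", "kwargs": {"motion": [[2,0,0.4,0,0],[2,0,0.8,0,0],[2,0,1.2,0,0]]}}

```text
time: 5.25
tool_pos: [0.5181, -0.0578, 0.1332]
tcp_rot: [-3.14, -0.075, -0.002]
wrist_force: [-2.0, 2.3, 6.5]
width: 0.335
grip_force: 39.7
```

Emit:
{"fn": "step_arm", "kwargs": {"motion": [[2,0,0.4,0,0],[2,0,0.8,0,0],[2,0,1.2,0,0]]}}

```text
time: 5.55
tool_pos: [0.5187, -0.0699, 0.1332]
tcp_rot: [-3.14, -0.074, -0.002]
wrist_force: [-1.5, 1.3, 6.8]
width: 0.338
grip_force: 39.7
```

Emit:
{"fn": "step_arm", "kwargs": {"motion": [[2,0,0.4,0,0],[2,0,0.8,0,0],[2,0,1.2,0,0]]}}

```text
time: 5.85
tool_pos: [0.5193, -0.0819, 0.1332]
tcp_rot: [-3.14, -0.074, -0.002]
wrist_force: [-2.1, 2.1, 6.3]
width: 0.335
grip_force: 39.7
```

Emit:
{"fn": "step_arm", "kwargs": {"motion": [[2,0,0.4,0,0],[2,0,0.8,0,0],[2,0,1.2,0,0]]}}

```text
time: 6.15
tool_pos: [0.5197, -0.0927, 0.1332]
tcp_rot: [-3.138, -0.073, -0.001]
wrist_force: [-0.8, 8.1, 7.4]
width: 0.342
grip_force: 39.9
```

Emit:
{"fn": "step_arm", "kwargs": {"motion": [[2,0,0.4,0,0],[2,0,0.8,0,0],[2,0,1.2,0,0]]}}

```text
time: 6.45
tool_pos: [0.5203, -0.1041, 0.1332]
tcp_rot: [-3.137, -0.074, -0.001]
wrist_force: [-0.9, 7.3, 7.2]
width: 0.336
grip_force: 40.0
```

Emit:
{"fn": "step_arm", "kwargs": {"motion": [[2,0,0.4,0,0],[2,0,0.8,0,0],[2,0,1.2,0,0]]}}

```text
time: 6.75
tool_pos: [0.5209, -0.1163, 0.1332]
tcp_rot: [-3.137, -0.074, -0.001]
wrist_force: [-1.4, 6.8, 7.5]
width: 0.337
grip_force: 39.9
```

Emit:
{"fn": "step_arm", "kwargs": {"motion": [[2,0,0.4,0,0],[2,0,0.8,0,0],[2,0,1.2,0,0]]}}

```text
time: 7.05
tool_pos: [0.5215, -0.1296, 0.1332]
tcp_rot: [-3.14, -0.075, -0.002]
wrist_force: [-1.6, 1.1, 5.6]
width: 0.337
grip_force: 39.7
```

Emit:
{"fn": "step_arm", "kwargs": {"motion": [[2,0,0.4,0,0],[2,0,0.8,0,0],[2,0,1.2,0,0]]}}

```text
time: 7.35
tool_pos: [0.5221, -0.1419, 0.1332]
tcp_rot: [-3.14, -0.074, -0.002]
wrist_force: [-0.6, 0.8, 5.8]
width: 0.338
grip_force: 39.7
```

Emit:
{"fn": "step_arm", "kwargs": {"motion": [[2,0,0.4,0,0],[2,0,0.8,0,0],[2,0,1.2,0,0]]}}

```text
time: 7.65
tool_pos: [0.5227, -0.154, 0.1332]
tcp_rot: [-3.14, -0.074, -0.002]
wrist_force: [-1.3, 2.4, 5.5]
width: 0.339
grip_force: 39.7
```

Emit:
{"fn": "step_arm", "kwargs": {"motion": [[2,0,0.4,0,0],[2,0,0.8,0,0],[2,0,1.2,0,0]]}}

```text
time: 7.95
tool_pos: [0.5232, -0.1659, 0.1332]
tcp_rot: [-3.14, -0.074, -0.002]
wrist_force: [-1.5, 1.8, 6.3]
width: 0.334
grip_force: 39.7
```

Emit:
{"fn": "step_arm", "kwargs": {"motion": [[2,0,0.4,0,0],[2,0,0.8,0,0],[2,0,1.2,0,0]]}}

```text
time: 8.25
tool_pos: [0.5238, -0.1779, 0.1332]
tcp_rot: [-3.14, -0.074, -0.002]
wrist_force: [-1.8, 1.1, 4.8]
width: 0.339
grip_force: 39.7
```

Emit:
{"fn": "step_arm", "kwargs": {"motion": [[2,0,0.4,0,0],[2,0,0.8,0,0],[2,0,1.2,0,0]]}}

```text
time: 8.55
tool_pos: [0.5243, -0.1899, 0.1332]
tcp_rot: [-3.14, -0.074, -0.002]
wrist_force: [-1.0, 2.4, 6.0]
width: 0.337
grip_force: 39.7
```

Emit:
{"fn": "step_arm", "kwargs": {"motion": [[2,0,0.3,0,0],[2,0,0.6,0,0],[2,0,0.9,0,0],[2,0,1.2,0,0],[2,0,1.4,0,0]]}}

```text
time: 9.05
tool_pos: [0.525, -0.204, 0.1332]
tcp_rot: [-3.141, -0.074, -0.002]
wrist_force: [-0.9, 2.2, 6.0]
width: 0.339
grip_force: 39.7
```

Emit:
{"fn": "step_arm", "kwargs": {"motion": [[2,0,0.1,0,0],[2,0,0.2,0,0],[2,0,0.3,0,0],[2,0,0.4,0,0]]}}

```text
time: 9.45
tool_pos: [0.5252, -0.2078, 0.1332]
tcp_rot: [-3.14, -0.074, -0.002]
wrist_force: [0.5, 1.6, 5.5]
width: 0.339
grip_force: 39.7
```

Emit:
{"fn": "step_arm", "kwargs": {"motion": [[2,0,0.1,0,0],[2,0,0.2,0,0],[2,0,0.3,0,0],[2,0,0.4,0,0]]}}

```text
time: 9.85
tool_pos: [0.5254, -0.2119, 0.1332]
tcp_rot: [-3.141, -0.075, -0.002]
wrist_force: [-1.6, 1.8, 5.2]
width: 0.338
grip_force: 39.7
```

Emit:
{"fn": "step_arm", "kwargs": {"motion": [[2,0,0.1,0,0],[2,0,0.2,0,0],[2,0,0.3,0,0]]}}

```text
time: 10.15
tool_pos: [0.5255, -0.2148, 0.1332]
tcp_rot: [-3.141, -0.075, -0.002]
wrist_force: [-1.7, 1.8, 5.4]
width: 0.334
grip_force: 39.7
```

Emit:
{"fn": "step_arm", "kwargs": {"motion": [[2,0,0.1,0,0],[2,0,0.2,0,0],[2,0,0.2,0,0]]}}

```text
time: 10.45
tool_pos: [0.5257, -0.2169, 0.1332]
tcp_rot: [-3.141, -0.074, -0.002]
wrist_force: [-1.0, 1.1, 6.7]
width: 0.335
grip_force: 39.7
```

Emit:
{"fn": "step_arm", "kwargs": {"motion": [[2,0,0.1,0,0],[2,0,0.2,0,0],[2,0,0.2,0,0]]}}

```text
time: 10.75
tool_pos: [0.5257, -0.2182, 0.1332]
tcp_rot: [-3.139, -0.074, -0.001]
wrist_force: [-1.0, 3.5, 5.9]
width: 0.336
grip_force: 39.8
```

Emit:
{"fn": "step_arm", "kwargs": {"motion": [[2,0,0.1,0,0],[2,0,0.2,0,0],[2,0,0.2,0,0],[2,0,0.2,0,0]]}}

```text
time: 11.15
tool_pos: [0.5257, -0.2195, 0.1332]
tcp_rot: [-3.138, -0.074, -0.001]
wrist_force: [-1.8, 6.5, 6.9]
width: 0.339
grip_force: 39.9
```

Emit:
{"fn": "step_arm", "kwargs": {"motion": [[2,0,0.1,0,0],[2,0,0.1,0,0],[2,0,0.1,0,0],[2,0,0.1,0,0]]}}

```text
time: 11.55
tool_pos: [0.5257, -0.2201, 0.1332]
tcp_rot: [-3.138, -0.074, -0.001]
wrist_force: [-1.9, 7.1, 7.8]
width: 0.338
grip_force: 40.0
```

Emit:
{"fn": "step_arm", "kwargs": {"motion": [[2,0,-0.2,0,0],[2,0,-0.5,0,0],[2,0,-0.9,0,0],[2,0,-1.3,0,0],[2,0,-1.7,0,0],[2,0,-2.1,0,0],[2,0,-2.5,0,0],[2,0,-2.9,0,0],[2,0,-3.3,0,0],[2,0,-3.7,0,0],[2,0,-4.1,0,0],[2,0,-4.5,0,0],[2,0,-4.9,0,0],[2,0,-5.3,0,0],[2,0,-5.7,0,0],[2,0,-6.1,0,0],[2,0,-6.5,0,0],[2,0,-6.9,0,0],[2,0,-7.3,0,0],[2,0,-7.7,0,0]]}}

```text
time: 13.55
tool_pos: [0.5223, -0.1455, 0.1332]
tcp_rot: [3.14, 0.075, 0.002]
wrist_force: [-1.5, -2.7, 5.3]
width: 0.337
grip_force: 39.7
```

Emit:
{"fn": "step_arm", "kwargs": {"motion": [[2,0,-0.4,0,0],[2,0,-0.8,0,0]]}}

```text
time: 13.75
tool_pos: [0.5219, -0.1375, 0.1332]
tcp_rot: [3.14, 0.075, 0.002]
wrist_force: [-1.5, -1.4, 6.1]
width: 0.336
grip_force: 39.7
```

Emit:
{"fn": "step_arm", "kwargs": {"motion": [[2,0,-0.4,0,0],[2,0,-0.8,0,0]]}}

```text
time: 13.95
tool_pos: [0.5215, -0.1295, 0.1332]
tcp_rot: [3.14, 0.075, 0.002]
wrist_force: [-1.4, -2.1, 5.8]
width: 0.336
grip_force: 39.7
```

Emit:
{"fn": "step_arm", "kwargs": {"motion": [[2,0,-0.4,0,0],[2,0,-0.8,0,0]]}}

```text
time: 14.15
tool_pos: [0.5212, -0.1225, 0.1332]
tcp_rot: [3.138, 0.075, 0.002]
wrist_force: [-2.0, -7.1, 3.8]
width: 0.335
grip_force: 39.8
```

Emit:
{"fn": "step_arm", "kwargs": {"motion": [[2,0,-0.4,0,0],[2,0,-0.8,0,0]]}}

```text
time: 14.35
tool_pos: [0.5209, -0.1156, 0.1332]
tcp_rot: [3.136, 0.076, 0.002]
wrist_force: [-1.6, -8.5, 5.4]
width: 0.338
grip_force: 39.9
```

Emit:
{"fn": "step_arm", "kwargs": {"motion": [[2,0,-0.4,0,0],[2,0,-0.8,0,0]]}}

```text
time: 14.55
tool_pos: [0.5205, -0.1073, 0.1332]
tcp_rot: [3.137, 0.075, 0.002]
wrist_force: [-1.0, -8.3, 4.5]
width: 0.338
grip_force: 39.9
```

Emit:
{"fn": "step_arm", "kwargs": {"motion": [[2,0,-0.4,0,0],[2,0,-0.8,0,0]]}}

```text
time: 14.75
tool_pos: [0.5201, -0.0992, 0.1332]
tcp_rot: [3.137, 0.075, 0.002]
wrist_force: [-1.5, -7.6, 4.6]
width: 0.335
grip_force: 39.9
```

Emit:
{"fn": "step_arm", "kwargs": {"motion": [[2,0,-0.4,0,0],[2,0,-0.8,0,0]]}}

```text
time: 14.95
tool_pos: [0.5197, -0.0902, 0.1332]
tcp_rot: [3.139, 0.074, 0.002]
wrist_force: [-1.8, -3.4, 5.9]
width: 0.337
grip_force: 39.8
```

Emit:
{"fn": "step_arm", "kwargs": {"motion": [[2,0,-0.4,0,0],[2,0,-0.8,0,0]]}}

```text
time: 15.15
tool_pos: [0.5193, -0.0816, 0.1332]
tcp_rot: [3.14, 0.074, 0.002]
wrist_force: [-2.0, -1.3, 5.1]
width: 0.336
grip_force: 39.8
```

Emit:
{"fn": "step_arm", "kwargs": {"motion": [[2,0,-0.4,0,0],[2,0,-0.8,0,0],[2,0,-1.2,0,0]]}}

```text
time: 15.45
tool_pos: [0.5187, -0.0695, 0.1332]
tcp_rot: [3.14, 0.075, 0.002]
wrist_force: [-1.5, -1.1, 6.5]
width: 0.335
grip_force: 39.8
```

Emit:
{"fn": "step_arm", "kwargs": {"motion": [[2,0,-0.4,0,0],[2,0,-0.8,0,0],[2,0,-1.2,0,0]]}}

```text
time: 15.75
tool_pos: [0.5181, -0.0575, 0.1332]
tcp_rot: [3.14, 0.075, 0.002]
wrist_force: [-1.8, -2.5, 6.1]
width: 0.339
grip_force: 39.8
```

Emit:
{"fn": "step_arm", "kwargs": {"motion": [[2,0,-0.4,0,0],[2,0,-0.8,0,0]]}}

```text
time: 15.95
tool_pos: [0.5178, -0.0497, 0.1332]
tcp_rot: [3.139, 0.075, 0.002]
wrist_force: [0.2, -2.9, 5.8]
width: 0.335
grip_force: 39.8
```

Emit:
{"fn": "step_arm", "kwargs": {"motion": [[2,0,-0.4,0,0],[2,0,-0.8,0,0]]}}

```text
time: 16.15
tool_pos: [0.5174, -0.042, 0.1332]
tcp_rot: [3.139, 0.075, 0.002]
wrist_force: [-1.7, -5.2, 5.2]
width: 0.334
grip_force: 39.8
```

Emit:
{"fn": "step_arm", "kwargs": {"motion": [[2,0,-0.4,0,0],[2,0,-0.8,0,0]]}}

```text
time: 16.35
tool_pos: [0.517, -0.034, 0.1332]
tcp_rot: [3.139, 0.075, 0.002]
wrist_force: [-1.4, -3.4, 6.0]
width: 0.338
grip_force: 39.8
```

Emit:
{"fn": "step_arm", "kwargs": {"motion": [[2,0,-0.4,0,0],[2,0,-0.8,0,0]]}}

```text
time: 16.55
tool_pos: [0.5166, -0.026, 0.1332]
tcp_rot: [3.139, 0.075, 0.002]
wrist_force: [-2.3, -3.7, 6.4]
width: 0.342
grip_force: 39.8
```

Emit:
{"fn": "step_arm", "kwargs": {"motion": [[2,0,-0.4,0,0],[2,0,-0.8,0,0]]}}

```text
time: 16.75
tool_pos: [0.5162, -0.0177, 0.1332]
tcp_rot: [3.14, 0.075, 0.002]
wrist_force: [-2.5, -2.4, 5.7]
width: 0.337
grip_force: 39.8
```

Emit:
{"fn": "step_arm", "kwargs": {"motion": [[2,0,-0.4,0,0],[2,0,-0.8,0,0],[2,0,-1.2,0,0]]}}

```text
time: 17.05
tool_pos: [0.5157, -0.0055, 0.1332]
tcp_rot: [3.14, 0.075, 0.002]
wrist_force: [-1.8, -1.5, 5.9]
width: 0.339
grip_force: 39.8
```

Emit:
{"fn": "step_arm", "kwargs": {"motion": [[2,0,-0.4,0,0],[2,0,-0.8,0,0],[2,0,-1.2,0,0]]}}

```text
time: 17.35
tool_pos: [0.5151, 0.0066, 0.1332]
tcp_rot: [3.14, 0.075, 0.002]
wrist_force: [-2.1, -1.7, 6.1]
width: 0.339
grip_force: 39.8
```

Emit:
{"fn": "step_arm", "kwargs": {"motion": [[2,0,-0.4,0,0],[2,0,-0.8,0,0],[2,0,-1.2,0,0]]}}

```text
time: 17.65
tool_pos: [0.5145, 0.0186, 0.1332]
tcp_rot: [3.14, 0.075, 0.002]
wrist_force: [-1.7, -1.1, 5.8]
width: 0.338
grip_force: 39.8
```

Emit:
{"fn": "step_arm", "kwargs": {"motion": [[2,0,-0.4,0,0],[2,0,-0.8,0,0],[2,0,-1.2,0,0]]}}

```text
time: 17.95
tool_pos: [0.514, 0.0306, 0.1332]
tcp_rot: [3.14, 0.075, 0.002]
wrist_force: [-1.6, -0.8, 6.4]
width: 0.336
grip_force: 39.8
```

Emit:
{"fn": "step_arm", "kwargs": {"motion": [[2,0,-0.4,0,0],[2,0,-0.8,0,0],[2,0,-1.2,0,0]]}}

```text
time: 18.25
tool_pos: [0.5134, 0.0426, 0.1332]
tcp_rot: [3.14, 0.075, 0.002]
wrist_force: [-1.1, -2.4, 5.5]
width: 0.342
grip_force: 39.8
```

Emit:
{"fn": "step_arm", "kwargs": {"motion": [[2,0,-0.4,0,0],[2,0,-0.8,0,0],[2,0,-1.2,0,0]]}}

```text
time: 18.55
tool_pos: [0.5128, 0.0546, 0.1332]
tcp_rot: [3.14, 0.075, 0.002]
wrist_force: [-1.3, -1.8, 5.8]
width: 0.336
grip_force: 39.8
```

Emit:
{"fn": "step_arm", "kwargs": {"motion": [[2,0,-0.3,0,0],[2,0,-0.6,0,0],[2,0,-0.9,0,0],[2,0,-1.2,0,0],[2,0,-1.4,0,0]]}}

```text
time: 19.05
tool_pos: [0.5121, 0.0687, 0.1332]
tcp_rot: [3.14, 0.075, 0.002]
wrist_force: [-0.9, -1.0, 6.1]
width: 0.335
grip_force: 39.8
```

Emit:
{"fn": "step_arm", "kwargs": {"motion": [[2,0,-0.1,0,0],[2,0,-0.2,0,0],[2,0,-0.3,0,0],[2,0,-0.4,0,0]]}}

```text
time: 19.45
tool_pos: [0.512, 0.0726, 0.1332]
tcp_rot: [3.14, 0.075, 0.002]
wrist_force: [-1.0, -1.6, 4.7]
width: 0.333
grip_force: 39.8
```

Emit:
{"fn": "step_arm", "kwargs": {"motion": [[2,0,-0.1,0,0],[2,0,-0.2,0,0],[2,0,-0.3,0,0]]}}

```text
time: 19.75
tool_pos: [0.5118, 0.0755, 0.1332]
tcp_rot: [3.14, 0.075, 0.002]
wrist_force: [-1.7, -2.1, 6.8]
width: 0.338
grip_force: 39.8
```

Emit:
{"fn": "step_arm", "kwargs": {"motion": [[2,0,-0.1,0,0],[2,0,-0.2,0,0],[2,0,-0.3,0,0]]}}

```text
time: 20.05
tool_pos: [0.5117, 0.0785, 0.1332]
tcp_rot: [3.14, 0.075, 0.002]
wrist_force: [-0.5, -2.2, 6.7]
width: 0.341
grip_force: 39.8
```

Emit:
{"fn": "step_arm", "kwargs": {"motion": [[2,0,-0.1,0,0],[2,0,-0.2,0,0],[2,0,-0.3,0,0]]}}

```text
time: 20.35
tool_pos: [0.5115, 0.0815, 0.1332]
tcp_rot: [3.14, 0.075, 0.002]
wrist_force: [-0.7, -2.0, 6.2]
width: 0.338
grip_force: 39.8
```

Emit:
{"fn": "step_arm", "kwargs": {"motion": [[2,0,-0.1,0,0],[2,0,-0.2,0,0],[2,0,-0.2,0,0]]}}

```text
time: 20.65
tool_pos: [0.5114, 0.0835, 0.1332]
tcp_rot: [3.14, 0.075, 0.002]
wrist_force: [-1.3, -1.0, 5.3]
width: 0.336
grip_force: 39.8
```

Emit:
{"fn": "step_arm", "kwargs": {"motion": [[2,0,-0.1,0,0],[2,0,-0.2,0,0],[2,0,-0.2,0,0]]}}

```text
time: 20.95
tool_pos: [0.5114, 0.0849, 0.1332]
tcp_rot: [3.139, 0.075, 0.002]
wrist_force: [-0.4, -3.8, 6.0]
width: 0.334
grip_force: 39.9
```

Emit:
{"fn": "step_arm", "kwargs": {"motion": [[2,0,-0.1,0,0],[2,0,-0.2,0,0],[2,0,-0.3,0,0],[2,0,-0.3,0,0],[2,0,-0.3,0,0],[2,0,-0.3,0,0],[2,0,-0.3,0,0]]}}

```text
time: 21.65
tool_pos: [0.5113, 0.0868, 0.1332]
tcp_rot: [3.137, 0.075, 0.002]
wrist_force: [-0.2, -7.3, 6.1]
width: 0.335
grip_force: 40.0
```

Emit:
{"fn": "step_arm", "kwargs": {"motion": [[2,0,0.3,0,0],[2,0,0.8,0,0],[2,0,1.6,0,0],[2,0,2.4,0,0],[2,0,3.2,0,0],[2,0,4,0,0],[2,0,4.8,0,0],[2,0,5.6,0,0],[2,0,6.4,0,0],[2,0,7.2,0,0],[2,0,8,0,0],[2,0,8.8,0,0],[2,0,9.6,0,0],[2,0,10.4,0,0],[2,0,11.2,0,0],[2,0,12,0,0],[2,0,12.8,0,0],[2,0,13.6,0,0],[2,0,14.4,0,0],[2,0,15.2,0,0]]}}

```text
time: 23.65
tool_pos: [0.5183, -0.0629, 0.1332]
tcp_rot: [-3.14, -0.074, -0.002]
wrist_force: [-0.6, 1.3, 6.4]
width: 0.337
grip_force: 39.9
```

Emit:
{"fn": "step_arm", "kwargs": {"motion": [[2,0,0.5,0,0],[2,0,1,0,0],[2,0,1.2,0,0]]}}

```text
time: 23.95
tool_pos: [0.519, -0.0752, 0.1332]
tcp_rot: [-3.14, -0.074, -0.002]
wrist_force: [-1.7, 0.6, 5.7]
width: 0.343
grip_force: 39.9
```

Emit:
{"fn": "step_arm", "kwargs": {"motion": [[2,0,0.2,0,0],[2,0,0.4,0,0]]}}

```text
time: 24.15
tool_pos: [0.5191, -0.0789, 0.1332]
tcp_rot: [-3.14, -0.074, -0.002]
wrist_force: [-0.3, 1.8, 6.6]
width: 0.339
grip_force: 39.9
```

Emit:
{"fn": "step_arm", "kwargs": {"motion": [[2,0,0.2,0,0],[2,0,0.4,0,0]]}}

```text
time: 24.35
tool_pos: [0.5193, -0.0828, 0.1332]
tcp_rot: [-3.14, -0.074, -0.002]
wrist_force: [-0.4, 1.4, 7.6]
width: 0.334
grip_force: 39.9
```

Emit:
{"fn": "step_arm", "kwargs": {"motion": [[2,0,0.2,0,0],[2,0,0.4,0,0]]}}

```text
time: 24.55
tool_pos: [0.5195, -0.0865, 0.1332]
tcp_rot: [-3.139, -0.074, -0.002]
wrist_force: [-1.4, 4.7, 7.2]
width: 0.34
grip_force: 39.9
```

Emit:
{"fn": "step_arm", "kwargs": {"motion": [[2,0,0.2,0,0],[2,0,0.4,0,0]]}}

```text
time: 24.75
tool_pos: [0.5196, -0.0899, 0.1332]
tcp_rot: [-3.138, -0.074, -0.002]
wrist_force: [-2.3, 6.1, 7.4]
width: 0.338
grip_force: 40.0
```

Emit:
{"fn": "step_arm", "kwargs": {"motion": [[2,0,0.2,0,0],[2,0,0.4,0,0]]}}

```text
time: 24.95
tool_pos: [0.5198, -0.0933, 0.1332]
tcp_rot: [-3.137, -0.074, -0.001]
wrist_force: [-2.2, 7.7, 8.7]
width: 0.338
grip_force: 40.2
```

Emit:
{"fn": "step_arm", "kwargs": {"motion": [[2,0,0.2,0,0],[2,0,0.4,0,0]]}}

```text
time: 25.15
tool_pos: [0.5199, -0.0967, 0.1332]
tcp_rot: [-3.136, -0.073, -0.001]
wrist_force: [-1.2, 9.5, 8.1]
width: 0.336
grip_force: 40.3
```

Emit:
{"fn": "step_arm", "kwargs": {"motion": [[2,0,0.2,0,0],[2,0,0.4,0,0]]}}

```text
time: 25.35
tool_pos: [0.5202, -0.1011, 0.1332]
tcp_rot: [-3.137, -0.074, -0.001]
wrist_force: [-1.5, 7.8, 8.0]
width: 0.338
grip_force: 40.1
```

Emit:
{"fn": "step_arm", "kwargs": {"motion": [[2,0,0.2,0,0],[2,0,0.4,0,0]]}}

```text
time: 25.55
tool_pos: [0.5203, -0.1052, 0.1332]
tcp_rot: [-3.137, -0.074, -0.001]
wrist_force: [-1.8, 8.1, 7.9]
width: 0.336
grip_force: 40.1
```

Emit:
{"fn": "step_arm", "kwargs": {"motion": [[2,0,0.2,0,0],[2,0,0.4,0,0]]}}

```text
time: 25.75
tool_pos: [0.5206, -0.1092, 0.1332]
tcp_rot: [-3.137, -0.074, -0.001]
wrist_force: [-1.9, 7.3, 8.8]
width: 0.336
grip_force: 40.2
```

Emit:
{"fn": "step_arm", "kwargs": {"motion": [[2,0,0.2,0,0],[2,0,0.4,0,0]]}}

```text
time: 25.95
tool_pos: [0.5207, -0.1132, 0.1332]
tcp_rot: [-3.137, -0.074, -0.001]
wrist_force: [-1.9, 6.5, 8.2]
width: 0.337
grip_force: 40.2
```

Emit:
{"fn": "step_arm", "kwargs": {"motion": [[2,0,0.2,0,0],[2,0,0.4,0,0]]}}

```text
time: 26.15
tool_pos: [0.5209, -0.1176, 0.1332]
tcp_rot: [-3.138, -0.074, -0.001]
wrist_force: [-1.6, 4.1, 6.9]
width: 0.339
grip_force: 40.0
```

Emit:
{"fn": "step_arm", "kwargs": {"motion": [[2,0,0.2,0,0],[2,0,0.4,0,0]]}}

```text
time: 26.35
tool_pos: [0.5212, -0.1222, 0.1332]
tcp_rot: [-3.139, -0.074, -0.002]
wrist_force: [-1.1, 3.2, 6.8]
width: 0.335
grip_force: 40.0
```

Emit:
{"fn": "step_arm", "kwargs": {"motion": [[2,0,-0.2,0,0],[2,0,-0.5,0,0],[2,0,-0.8,0,0],[2,0,-1.1,0,0],[2,0,-1.4,0,0],[2,0,-1.6,0,0],[2,0,-1.7,0,0],[2,0,-1.65,0,0],[2,0,-1.6,0,0],[2,0,-1.6,0,0]]}}

```text
time: 27.35
tool_pos: [0.5205, -0.1079, 0.1332]
tcp_rot: [3.139, 0.075, 0.002]
wrist_force: [-1.1, -1.8, 5.4]
width: 0.337
grip_force: 39.9
```

Emit:
{"fn": "step_arm", "kwargs": {"motion": [[4,0,0,0,0],[5.5,0,0,0,0],[7,0,0,0,0],[7,0,0,0,0],[7,0,0,0,0],[7,0,0,0,0]]}}

```text
time: 27.95
tool_pos: [0.5199, -0.107, 0.1322]
tcp_rot: [-3.141, -0.075, 0.0]
wrist_force: [0.0, 0.1, 0.1]
width: 0.817
grip_force: 0.0
```

Emit:
{"fn": "step_arm", "kwargs": {"motion": [[7,0,0,-0.5,0],[7,0,0,-2,0],[7,0,0,-4,0],[7,0,0,-6,0],[7,0,0,-8,0],[7,0,0,-10,0],[7,0,0,-11.5,0],[7,0,0,-12,0],[7,0,0,-12,0],[7,0,0,-12,0]]}}

```text
time: 28.95
tool_pos: [0.5194, -0.107, 0.2515]
tcp_rot: [-3.14, -0.075, 0.002]
wrist_force: [0.3, -0.1, -0.4]
width: 0.825
grip_force: 0.0
```

```bash
python3 - <<'E'
from h import *
p,d,W=cloud("wrist");cv2.imwrite("pics/w2.png",p[...,::-1])
x,y,z=[W[...,i] for i in range(3)]
q=W[(z>.16)&(z<.18)&(abs(x-.515)<.04)&(abs(y+.106)<.05)]
print(np.median(q,0),(q.min(0)+q.max(0))/2,bot.read_state()["wrist_force"])
E
```

```text
[ 0.52057114 -0.10668655  0.17002477] [ 0.51892158 -0.10670705  0.16702292] [-0.30406522 -0.17018085 -0.09421788]
```

View pics/w2.png

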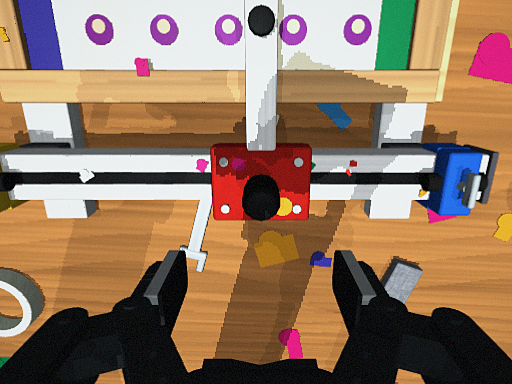

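The handle, at (262,200), is free of the fingers. It stands at y ≈ -0.107, about 1 mm from my estimate of the middle of the stickiest spot. The stops are clear of the carriage.

```bash
python3 -c "
from workcell import bot
print(bot.finish_job())"
```

```text
the job is handed in; nothing more can be done
None
```

The job is handed in, with no verdict returned: the carriage was pressed gently into the blue buffer, stroked to the yellow one, and left released at y ≈ -0.107 m, about 1 mm from the estimated middle of the stickiest spot (about 8 N drag, against about 4 N at the lesser one).

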